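Clamp a glued-up case on the gluing plate with the F-clamp

ROBOT

A 6-joint arm with a two-finger parallel gripper is mounted at the origin on the work surface. World frame = base frame: x ahead of the robot, y to its left, z up, the work surface at z = 0. Lengths are in mm, angles in rad, forces in N, time in s.
With the tool pointing down it reaches from about 325 to 900 mm from the base axis. Payload 6.1 kg.
Tool frame: the origin (TCP) lies on the centre line of the jaws, within the pads' length; the fingertips stand 17 mm ahead of it and the grasp point (between the pads) lies 2 mm behind it; z points along the fingers, y is the line along which they close (so a half turn about z gives the same grasp; the last joint's range is limited). The gripper opens to 87 mm and grips with 3 to 60 N. Pads are 19 mm wide; open, the fingers measure 117 mm over their backs; the gripper's body (75 mm by 190 mm) begins 51 mm behind the grasp point.
Start: joints at [-1.384, 0.22, 1.526, -0, 1.395, -0.126], TCP at [192.32, -594.667, 239.538] pointing down, gripper open.
Joint ranges: [-2.98, 2.98], [-0.91, 2.08], [0.09, 2.57], [-1.24, 4.39], [0.2, 2.65], [-2.68, 2.68]. Speed limits (rad/s): [2.57, 2.57, 3.01, 3.14, 3.14, 3.14].

INTERFACE

Orientations are given as a unit quaternion [x, y, z, w].
In Python, from cell import ctrl, kin, viewer, job, status gives the robot as it stands. Calls block until the motion is done:
- ctrl.move_to(position, orientation): joint-space move of the TCP to a pose.
- ctrl.move_l(position, orientation=None, speed=150, guard=None): straight line of the TCP; orientation=None keeps the orientation; speed is the mean speed in mm/s. With guard (N) it stops when the force on the tool has changed by that much, and returns True; else False.
- ctrl.move_joints(angles): joint-space move.
- ctrl.gripper_to(opening, grip_force=None): opening from 0.0 (shut) to 1.0 (fully open); grip_force is the grip in N (None keeps the last); returns when the fingers have stopped.
- ctrl.dwell(seconds).
- kin.solve_ik(position, orientation): joint angles nearest the present ones, or None.
- viewer.capture(name): name is "scene" or "top" or "wrist"; returns a dict with "pixels" (384x512x3 uint8, red, green, blue), "intrinsics" (3x3 intrinsics, pixels), "xyz" and "rotation" of the camera in the world; the wrist camera has in their place "hand_eye" (4x4, takes a point from camera to tool coordinates, whose origin is the TCP and whose axes are the flange's). Camera axes: x right, y down, z forward; pixel columns grow to the right and rows downward; lengths in mm; the calibration is good to about 2 mm. A picture is of the moment at which its call begins: read the wrist's pose just before it. There is no depth.
A pose or a line that the arm cannot do raises ctrl.PlanningError and nothing moves.
- job.hand_in(): hands the job in; it is judged then, once.
Readings, each from a call of its own:
- status.get_time_s(): time.
- status.get_joint_pos(): joint angles.
- status.get_qd(): joint speeds.
- status.get_tau(): joint torques, N m.
- status.get_tool_pos(): TCP position.
- status.get_tcp_rot(): TCP orientation.
- status.get_ft_force(): force on the tool from outside, world axes, zero at the start.
- status.get_ft_torque(): the same for the moment, N m.
- status.get_width(): opening from 0.0 (shut) to 1.0 (fully open).
- status.get_grip_force(): force on a finger pad.
Only numpy, scipy, OpenCV 4.12 (cv2) and the standard library are available. Lean on these libraries where they do the work, as an engineer would, in place of code of your own. Each camera call takes 0.05 s, during which the arm holds its last target. There are 200 camera calls.

TASK

Clamp the glued-up wooden case down on its gluing plate with the upright F-clamp bolted there: push the free jaw down the bar gently, close to the bar, until its rubber foot bears on the case and the jaw tilts and binds on the bar by itself, without ramming it. Then screw the wooden handle clockwise until it is properly tight, but not so hard that it dents the wood, and let go of the clamp. Do not shove the plate about and do not disturb the other things on the bench.

Things in the scene. Friction and masses are not known exactly. Their poses are not given: they have to be found in the camera images.
- plate_top (a point): Centre of the upper face of the heavy (7 kg) metal gluing plate, 200 x 150 mm, on rubber feet; its face is 63 to 69 mm above the bench. x along the 200 mm side, y towards the clamp's bar, z up. It stands loose on a plywood board and must not be shoved (10 mm at most).
- work: The glued-up wooden case on the plate, between two low steel stops, not to be moved: a block with a lipped cover, 110 x 80 mm. Cases differ: it is 30 to 50 mm high, so feel for its top. Origin under its centre, on the plate; z up. The plate's centre is 2 mm along +x and 16 mm along +y from here.
- bar_top (a point): Upper end of the F-clamp's upright steel bar, on its axis: 86 mm from the plate's centre along the plate's +y, 144 mm above the plate. The bar is 8 mm thick (plate's x), 20 mm deep (plate's y). The jaw's head on it is 48 mm high, 23 x 38 mm, its top level with the arm's; bound, it stands 60 mm above the case, 34 to 54 mm below this point.
- jaw_shoulder (a point): On top of the free jaw's 16 mm wide arm (105 mm long from the bar's axis along the plate's -y to the screw), 35 mm from that axis: push straight down here. It slides at 4 to 12 N (it may stick once: push again), the foot lands, 5 mm on the jaw tips, and at 13 to 20 N it binds and stays, outer end 0.03 to 0.045 rad high, foot pressing 8 to 15 N. Farther out it jams. Handle 56 mm off.
- handle_mid (a point): Middle of the upright wooden screw handle, on its axis: 28 mm across, 80 mm long. It is 40 mm below the handle's top and, at the start, 72 mm above the top of the jaw's arm; it keeps its height while the clamp is tightened. Grip it round its sides from above, up to 25 mm above this point, from any side; the clamp's bar is 105 mm away. Gripping it adds about 10 N at the foot.
- screw (a joint): Turn of the screw, rad: 0 at the start, growing clockwise seen from above, 8 mm a turn, ending at 28. Its moment is about 0.17 N m plus 0.0013 N m per N at the foot: 0.23 N m at 45 N, 0.26 at 65 N, 0.30 at 100 N. From bound, 45 N takes 2 to 3.5 rad, 65 N 3.5 to 4.5, 100 N 5 to 6. Let go, it stays, but the handle springs back 0.1 rad in its bush.
- spindle: The screw with its flat rubber foot, 28 mm across. Origin on the screw's axis 50 mm above the foot's underside, z up. Force of the foot on the case: 6 to 22 N with the jaw bound and let go, never over 35 N before the handle is turned (ramming), 45 to 100 N when properly tight (aim at 65), over 130 N dents the wood.
- foot (a point): Centre of the underside of the rubber foot, on the screw's axis, 136 mm below the middle of the handle. At the start it hangs 7 to 44 mm above the case; bearing, it is near the middle of the case's top.
- offcut: Bystander: a flat light wooden offcut, 32 x 75 x 14 mm, loose on the plate beside the case (its +x side). Origin under its centre.
- glue: Bystander: white glue bottle, 56 mm across and 150 mm tall, standing on the bench. Origin under its centre.
- tape: Bystander: roll of tape lying flat, 96 mm across, 24 mm high. Origin under its centre.
- pile_a: Bystander: pile of three small wooden boards, 76 x 49 x 45 mm. Origin under its centre.
- pile_b: Bystander: pile of two small wooden boards, 76 x 49 x 30 mm. Origin under its centre.
- pile_c: Bystander: pile of four small wooden boards, 76 x 49 x 60 mm. Origin under its centre.
- mallet: Bystander: mallet with a black head and a 240 mm wooden handle, lying. Origin under its middle.
- spare_clamp: Bystander: a second F-clamp, 260 mm long, lying flat on the bench, not to be used. Origin under the middle of its bar.

How it is judged:
By the outcome, as a careful person would: the job done as asked, in the order asked, and still so for the second after the job is handed in, with the robot touching nothing.
It also fails if it takes over 64 s, if anything falls off the work surface, if the arm or the gripper's body presses on something with over 40 N, if the wrist force passes 120 N, or if a joint passes its speed limit or range.

## Working session

There is one attempt and no reset: what is moved stays moved. The work goes in short steps, each a Python script; the robot and the scene stay as the last script left them, time stands still between calls to the robot, and variables do not carry over. Pictures are saved under pics/ and viewed, at most 10 in all, crops included, and the job is handed in when it is done.

```bash
ls; mkdir -p pics; python3 - <<'E'
from cell import viewer,status
import cv2,numpy as np,pickle
d={}
for n in("scene","top","wrist"):
    c=viewer.capture(n); d[n]=c
    cv2.imwrite(f"pics/{n}0.png",c["pixels"][:,:,::-1])
    print(n,{k:np.round(v,3).tolist() for k,v in c.items() if k!="pixels"})
pickle.dump(d,open("cap0.pkl","wb"))
print(status.get_time_s(),status.get_tcp_rot())
a=cv2.hconcat([cv2.imread("pics/scene0.png"),cv2.imread("pics/top0.png")])
E
```

```text
pics
scene {'intrinsics': [[491.942, 0.0, 258.496], [0.0, 491.942, 193.95], [0.0, 0.0, 1.0]], 'xyz': [1305.576, -568.581, 1318.794], 'rotation': [0.831, 0.446, -0.155, -0.293]}
top {'intrinsics': [[387.616, 0.0, 257.781], [0.0, 387.616, 199.502], [0.0, 0.0, 1.0]], 'xyz': [360.689, -52.815, 1441.67], 'rotation': [-0.698, 0.713, -0.047, 0.05]}
wrist {'intrinsics': [[264.273, 0.0, 256.013], [0.0, 264.273, 193.576], [0.0, 0.0, 1.0]], 'hand_eye': [[0.001, -0.954, -0.3, 82.545], [1.0, 0.0, 0.002, 0.205], [-0.001, -0.3, 0.954, -145.124], [0.0, 0.0, 0.0, 1.0]]}
0.15 [ 9.87791678e-01  1.55778807e-01 -1.74685111e-05 -7.51103774e-04]
```

View pics/scene0.png

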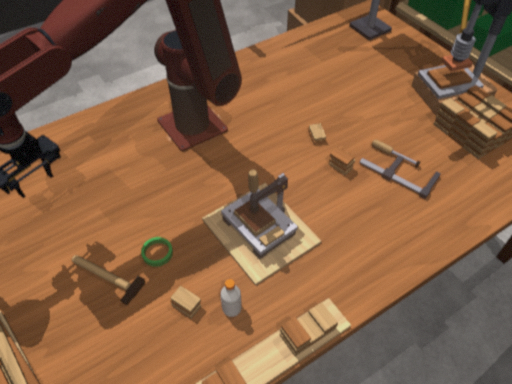

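View pics/top0.png

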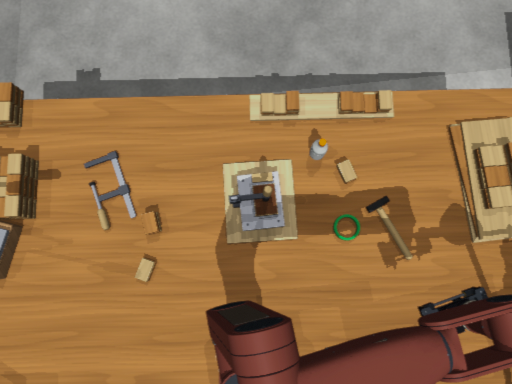

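The clamp stands near top px (255,200) and scene px (260,215), with its bar to the left in the top view. I'll zoom in on both.

```bash
python3 - <<'E'
import cv2
t=cv2.imread("pics/top0.png")[155:245,215:305]; s=cv2.imread("pics/scene0.png")[160:285,200:325]
z=cv2.hconcat([cv2.resize(t,(400,400),interpolation=cv2.INTER_CUBIC),cv2.resize(s,(400,400),interpolation=cv2.INTER_CUBIC)])
cv2.imwrite("pics/zoom.png",z)
E
```

```text
(no output)
```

View pics/zoom.png

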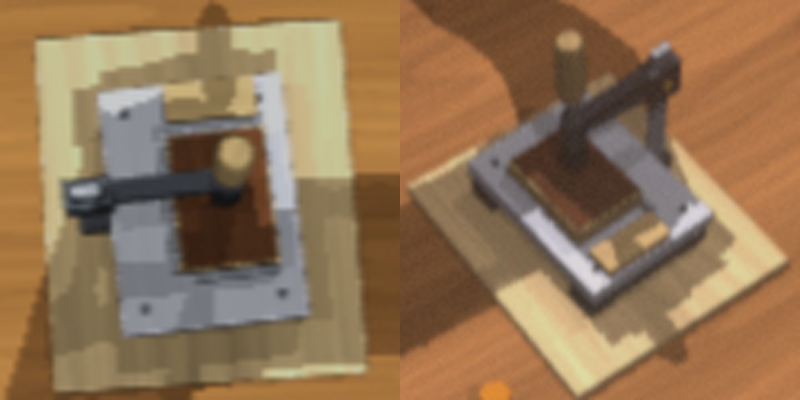

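```bash
cat > h.py <<'E'
import numpy as np,cv2,pickle
from scipy.spatial.transform import Rotation as R
def ray(c,px,T=None):
    d=np.linalg.inv(c["intrinsics"])@np.array([px[0],px[1],1.])
    if "hand_eye" in c:
        p,q=T; A=R.from_quat(q).as_matrix(); H=np.array(c["hand_eye"])
        return np.array(p)+A@H[:3,3], A@H[:3,:3]@d
    return np.array(c["xyz"]),R.from_quat(c["rotation"]).as_matrix()@d
def plane(r,z): o,d=r; return o+d*(z-o[2])/d[2]
def tri(*rs):
    A=0;b=0
    for o,d in rs:
        d=d/np.linalg.norm(d);P=np.eye(3)-np.outer(d,d);A=A+P;b=b+P@o
    x=np.linalg.solve(A,b)
    return x,[np.linalg.norm(np.cross(x-o,d/np.linalg.norm(d))) for o,d in rs]
def down(yaw): # tool y axis (closing line) at 'yaw'+90.. tool x at yaw, z down
    x=np.array([np.cos(yaw),np.sin(yaw),0]);z=np.array([0,0,-1.])
    return R.from_matrix(np.c_[x,np.cross(z,x),z]).as_quat()
E
python3 - <<'E'
from h import *
d=pickle.load(open("cap0.pkl","rb"));t,s=d["top"],d["scene"]
T=lambda x,y:ray(t,(x/4.444+215-.4,y/4.444+155-.4)); S=lambda x,y:ray(s,((x-400)/3.2+200-.3,y/3.2+160-.3))
print("handle top",tri(T(237,150),S(568,38)))
print("bar top",tri(T(85,188),S(663,48)))
cs=np.array([plane(T(*p),66) for p in[(100,92),(278,72),(308,318),(125,335)]])
print(cs,cs.mean(0)); v=cs[0]-cs[3];w=cs[1]-cs[2];print(np.arctan2(v[1]+w[1],v[0]+w[0]),np.linalg.norm(v),np.linalg.norm(w))
cs=np.array([plane(S(*p),66) for p in[(470,160),(715,212)]]);print(cs)
E
```

```text
handle top (array([550.88461697, -80.42780258, 296.7503292 ]), [np.float64(0.46858183338934345), np.float64(0.46858183338930365)])
bar top (array([541.54447337,  29.69531723, 204.3550482 ]), [np.float64(1.0328767453988936), np.float64(1.0328767453988796)])
[[ 639.79918304   24.69114615   66.        ]
 [ 653.07837609 -120.48016141   66.        ]
 [ 452.35757584 -138.75291121   66.        ]
 [ 441.99895763    7.5501937    66.        ]] [546.80852315 -56.74793319  66.        ]
0.08863001747817911 198.54153577011311 201.5508199837781
[[ 461.45310871 -140.41515264   66.        ]
 [ 646.65494114   25.14184188   66.        ]]
```

```bash
python3 - <<'E'
from h import *
from cell import ctrl,kin,viewer,status
q=down(0.0886+np.pi/2)
ctrl.move_to([544.6,-15,400],q); ctrl.gripper_to(0.0,20)
T=(status.get_tool_pos(),status.get_tcp_rot());c=viewer.capture("wrist")
pickle.dump((T,c),open("cap1.pkl","wb"));print(status.get_time_s(),T,status.get_joint_pos(),status.get_ft_force())
H=np.array(c["hand_eye"]);A=R.from_quat(T[1]).as_matrix();K=np.array(c["intrinsics"])
def proj(p):
    u=H[:3,:3].T@(A.T@(np.array(p)-T[0])-H[:3,3]);u=K@u;return u[:2]/u[2]
for n,p in dict(bar=(541,29.5,206),handle=(550.5,-76,297)).items(): print(n,proj(p))
cv2.imwrite("pics/w1.png",cv2.resize(c["pixels"][:,:,::-1],(800,600),interpolation=cv2.INTER_CUBIC))
E
```

```text
4.2 (array([544.61462646, -14.99888121, 400.00260554]), array([6.75081405e-01, 7.37743245e-01, 2.57788549e-06, 2.63635894e-05])) [-1.72323460e-01 -2.69379678e-02  1.49669963e+00  1.99817081e-05
  1.67183865e+00 -2.60954104e-01] [-0.75116224  0.31991801 -0.88521973]
bar [256.3023842  141.52005457]
handle [256.42512681 252.54358496]
```

View pics/w1.png

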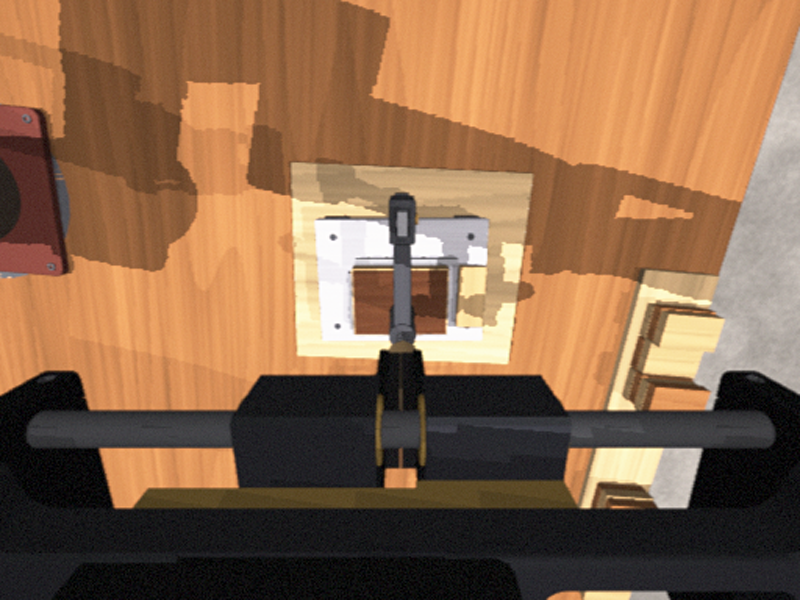

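The bar's top shows at zoom px (403,222), within 2 mm of the prediction. The arm runs straight along the image vertical and the handle is hidden by the fingers. Next I go down to the shoulder and push in small steps.

```bash
python3 - <<'E'
from h import *
from cell import ctrl,status
q=down(0.0886+np.pi/2);P=np.array([546.1,-5.6,0])
go=lambda z,**k:ctrl.move_l(list(P[:2])+[z],q,**k)
go(400);go(216,speed=120);ctrl.dwell(.2)
f0=status.get_ft_force();print(status.get_time_s(),f0)
print(go(190,speed=20,guard=3))
z=status.get_tool_pos()[2];log=[]
while z>135 and status.get_time_s()<28:
    f=status.get_ft_force()[2]-f0[2];log.append((round(z,1),round(f,1)))
    if f>14.5:break
    z-=(2 if f<9.5 else .7);go(z,speed=25)
ctrl.dwell(.2)
print(log,status.get_time_s(),status.get_ft_force()-f0,status.get_tool_pos())
E
```

```text
6.3333 [0.01393762 0.15021275 0.796452  ]
True
[(np.float64(206.1), np.float64(-0.9)), (np.float64(204.1), np.float64(0.4)), (np.float64(202.1), np.float64(1.0)), (np.float64(200.1), np.float64(2.4)), (np.float64(198.1), np.float64(1.0)), (np.float64(196.1), np.float64(0.3)), (np.float64(194.1), np.float64(-0.0)), (np.float64(192.1), np.float64(1.7)), (np.float64(190.1), np.float64(0.8)), (np.float64(188.1), np.float64(1.5)), (np.float64(186.1), np.float64(0.6)), (np.float64(184.1), np.float64(0.8)), (np.float64(182.1), np.float64(0.4)), (np.float64(180.1), np.float64(-0.5)), (np.float64(178.1), np.float64(-0.9)), (np.float64(176.1), np.float64(0.5)), (np.float64(174.1), np.float64(7.5)), (np.float64(172.1), np.float64(15.0))] 11.425 [-4.99996393  3.14299895 14.92597495] [546.76899178  -5.11395594 174.77626315]
```

```bash
python3 - <<'E'
from h import *
from cell import viewer
s=viewer.capture("scene");t=viewer.capture("top");w=viewer.capture("wrist")
pickle.dump((s,t,w),open("cap2.pkl","wb"))
a=cv2.resize(s["pixels"][150:290,190:330,::-1],(400,400),interpolation=cv2.INTER_CUBIC)
b=cv2.resize(w["pixels"][60:340,116:396,::-1],(400,400),interpolation=cv2.INTER_CUBIC)
cv2.imwrite("pics/p2.png",cv2.hconcat([a,b]))
E
```

```text
(no output)
```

View pics/p2.png

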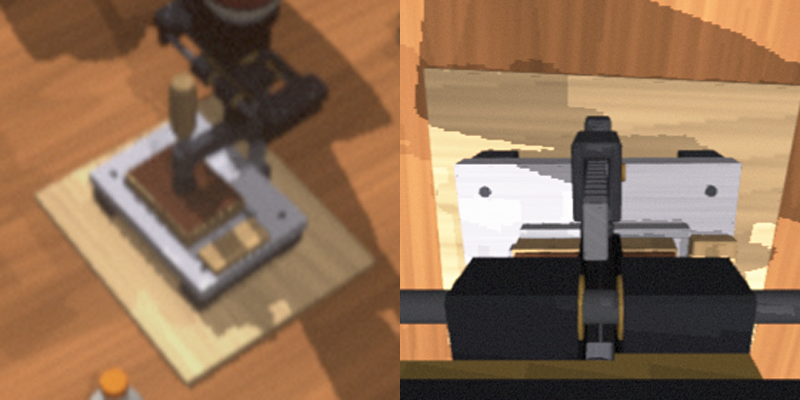

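```bash
python3 - <<'E'
from h import *
from cell import ctrl,status
q=down(0.0886+np.pi/2);P=[546.1,-5.6];f0=np.array([.014,.15,.8])
z=172.1;log=[]
while z>150:
    z-=.6;ctrl.move_l(P+[z],q,speed=20);f=status.get_ft_force()[2]-f0[2];a=status.get_tool_pos()[2]
    log.append((round(z,1),round(float(a),2),round(float(f),1)))
    if f>21:break
print(log,status.get_time_s(),status.get_ft_force()-f0)
E
```

```text
[(171.5, 174.73, 17.3), (170.9, 174.66, 21.1)] 12.075 [-9.91604285  4.27067088 21.06978186]
```

```bash
python3 - <<'E'
from h import *
from cell import ctrl,status,viewer
q=down(0.0886+np.pi/2)
ctrl.move_l([546.1,-5.6,182],q,speed=30);print(status.get_ft_force())
ctrl.move_l([546.1,-5.6,330],q,speed=200)
# look from the -x side... camera offset toward -x of handle: tool x along plate -x, standing back
ctrl.move_to([430,-45,340],down(0.0886+np.pi))
T=(status.get_tool_pos(),status.get_tcp_rot());w=viewer.capture("wrist");s=viewer.capture("scene");t=viewer.capture("top")
pickle.dump((T,s,t,w),open("cap3.pkl","wb"));print(status.get_time_s())
a=cv2.resize(s["pixels"][150:270,200:320,::-1],(400,400),interpolation=cv2.INTER_CUBIC)
b=cv2.resize(w["pixels"][:,:,::-1],(400,300))
c=cv2.resize(t["pixels"][155:245,215:305,::-1],(400,400),interpolation=cv2.INTER_CUBIC)
o=np.zeros((600,800,3),np.uint8);o[:400,:400]=a;o[:400,400:]=c;o[400:,:]=cv2.resize(w["pixels"][:128,:,::-1],(800,200))
cv2.imwrite("pics/p3.png",o)
E
```

```text
[-0.0334264   0.03553946 -0.25287351]
15.1417
```

View pics/p3.png

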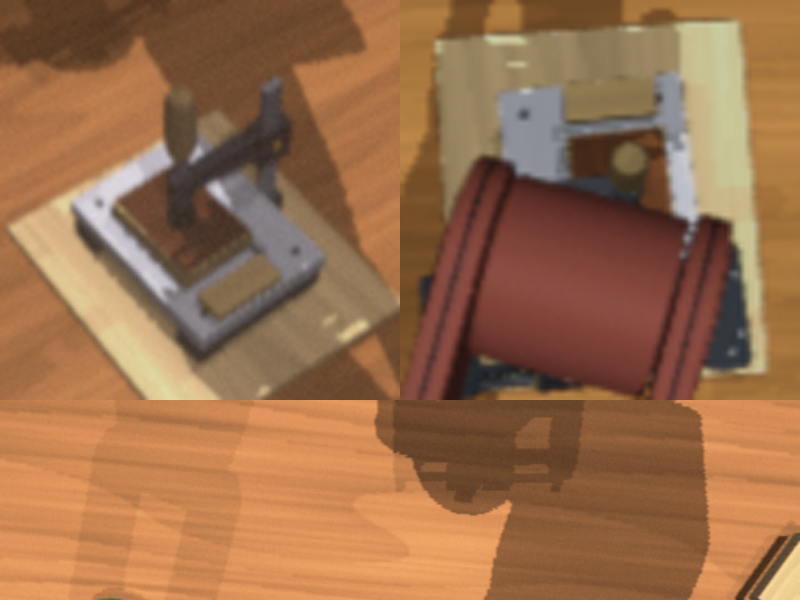

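```bash
python3 - <<'E'
from h import *
d=pickle.load(open("cap0.pkl","rb"));t,s=d["top"],d["scene"]
T=lambda x,y:ray(t,(x/4.444+215-.4,y/4.444+155-.4)); S=lambda x,y:ray(s,((x-400)/3.2+200-.3,y/3.2+160-.3))
S3=lambda x,y:ray(s,(x/3.333+200-.35,y/3.333+150-.35))
print("case corner +x-y",tri(T(262,130),S(583,230)));print("case corner -x-y",tri(T(280,262),S(510,170)))
print("case corner +x+y",tri(T(166,138),S(640,193)))
print("handle top",tri(T(230,160),S3(180,93)))
print("bar top",tri(T(85,188),S3(272,82)))
o,dd=S3(182,222) # foot bottom front
for y in(-70,-75,-80): k=(y-o[1])/dd[1];print("foot",o+k*dd)
E
```

```text
case corner +x-y (array([ 603.34232893, -103.05379857,   85.47926675]), [np.float64(2.711326228053992), np.float64(2.7113262280540322)])
case corner -x-y (array([ 497.49784718, -116.71760964,   72.13022321]), [np.float64(0.7803937809044829), np.float64(0.780393780904455)])
case corner +x+y (array([597.48470612, -29.08403741,  82.28400022]), [np.float64(0.6264459947103532), np.float64(0.6264459947104412)])
handle top (array([549.34232222, -75.53716262, 266.64758986]), [np.float64(0.21758685209388118), np.float64(0.21758685209393824)])
bar top (array([540.81394888,  28.82430651, 206.42312763]), [np.float64(0.18921173215618464), np.float64(0.18921173215617748)])
foot [543.5495712  -70.          71.17045122]
foot [551.19152664 -75.          83.68219488]
foot [558.83348208 -80.          96.19393854]
```

```bash
python3 - <<'E'
from h import *
from cell import ctrl,status
q=down(0.0886+np.pi/2);P=[546.1,-5.6]
ctrl.move_to(P+[330],q);ctrl.move_l(P+[181],q,speed=150);ctrl.dwell(.1)
f0=status.get_ft_force();z=177;ctrl.move_l(P+[z],q,speed=30);log=[]
while z>150:
    z-=.8;ctrl.move_l(P+[z],q,speed=20);f=status.get_ft_force()-f0;a=status.get_tool_pos()[2]
    log.append((round(z,1),round(float(a),2),np.round(f,1).tolist()))
    if f[2]>19:break
for l in log:print(*l)
print(status.get_time_s())
E
```

```text
176.2 176.15 [0.2, 1.1, 0.4]
175.4 175.32 [0.4, 0.3, 0.7]
174.6 175.09 [-1.5, 0.6, 5.0]
173.8 174.95 [-3.3, 1.1, 8.8]
173.0 174.88 [-5.6, 1.2, 13.4]
172.2 174.8 [-6.7, 1.3, 17.4]
171.4 174.71 [-10.0, 1.8, 21.1]
19.925
```

The second push held at the same height (174.7) up to 21 N, so the jaw is bound. Now I go to the handle.

```bash
python3 - <<'E'
from h import *
from cell import ctrl,status,viewer,kin
q=down(0.0886+np.pi/2)
ctrl.move_l([546.1,-5.6,182],q,speed=40);ctrl.move_l([546.1,-5.6,335],q,speed=200)
h=[550.5,-76,330]
j=np.array(kin.solve_ik(h,down(np.pi/2)));print(j)
j[5]=-2.58;ctrl.move_joints(j.tolist());ctrl.gripper_to(1.0,30)
T=(status.get_tool_pos(),status.get_tcp_rot());w=viewer.capture("wrist");s=viewer.capture("scene")
pickle.dump((T,s,w),open("cap4.pkl","wb"));print(T,status.get_time_s())
H=np.array(w["hand_eye"]);A=R.from_quat(T[1]).as_matrix();K=w["intrinsics"]
for p in[(550.5,-76,270),(541.5,29,206)]:
    u=K@(H[:3,:3].T@(A.T@(np.array(p)-T[0])-H[:3,3]));print(u[:2]/u[2]*1.5625)
cv2.imwrite("pics/w4.png",cv2.resize(w["pixels"][:,:,::-1],(800,600),interpolation=cv2.INTER_CUBIC))
E
```

```text
[-2.79102760e-01  9.79308889e-03  1.58773086e+00 -4.44089210e-16
  1.54406870e+00 -2.79102760e-01]
(array([550.49444477, -75.99970226, 329.98671782]), array([-3.57002544e-01,  9.34103412e-01,  7.99771054e-06, -1.92748786e-06])) 24.8833
[400.60075721 335.88840568]
[516.27132908 383.88440203]
```

View pics/w4.png

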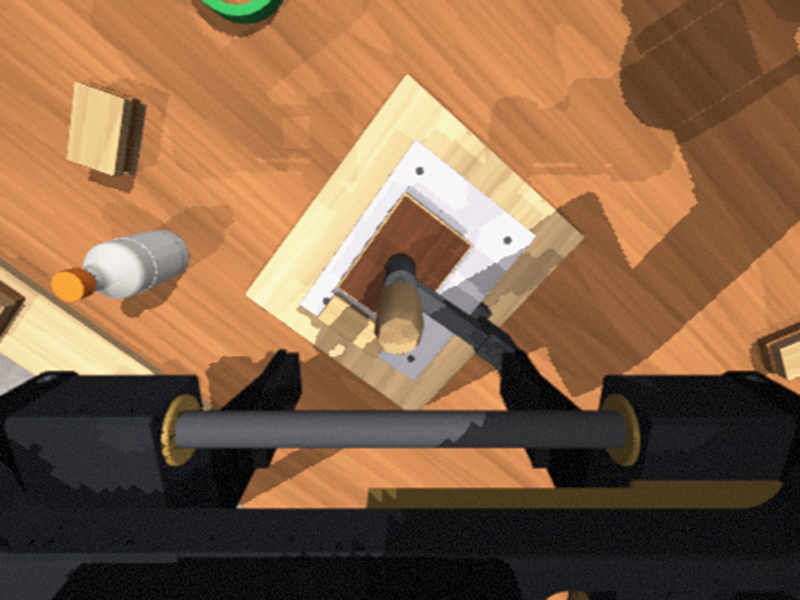

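The handle top is at zoom px (400,336), exactly where predicted, and well centred between the open fingers. Next I grip and begin to turn.

```bash
cat > turn.py <<'E'
from h import *
from cell import ctrl,status
def turn(total,step=.25,stop=9):
    j=np.array(status.get_joint_pos());j0=j[5];n=int(round(total/step))
    for i in range(n):
        j[5]+=step;ctrl.move_joints(j.tolist())
        m=status.get_ft_torque();f=status.get_ft_force()
        print(round(float(status.get_joint_pos()[5]),3),np.round(m,3),np.round(f,1),round(status.get_time_s(),2))
        if abs(m[2])>stop:break
E
python3 - <<'E'
from turn import *
T=status.get_tool_pos();p=[550.5,-76,246]
ctrl.move_l(p,speed=100);print(status.get_ft_force(),status.get_ft_torque())
ctrl.gripper_to(0.2,35);print(status.get_width(),status.get_grip_force(),status.get_ft_force(),status.get_ft_torque(),status.get_tool_pos(),status.get_joint_pos()[5])
turn(2.0)
E
```

```text
[-0.36288865  0.39063344  0.66987896] [ 0.14110604 -0.12868956 -0.00745581]
0.3156380698927997 35.00226852949709 [0.57413479 0.01589125 1.09742936] [-0.05994784 -0.12696115 -0.05793643] [550.60681927 -76.04968635 246.09487479] -2.580010136121678
-2.334 [ 0.114 -0.003  0.155] [-0.5  0.5  1.1] 27.23
-2.086 [0.333 0.198 0.153] [-1.1  1.3  1.1] 27.57
-1.837 [0.676 0.181 0.145] [-2.4  3.9  0.7] 27.93
-1.587 [0.905 0.204 0.228] [-2.   4.6  1.6] 28.27
-1.336 [1.036 0.19  0.19 ] [-1.9  5.   1.1] 28.62
-1.086 [1.134 0.115 0.182] [-1.2  5.6  0.9] 28.98
-0.836 [1.174 0.009 0.186] [-0.3  5.3 -0.6] 29.32
-0.586 [ 1.176 -0.071  0.25 ] [-1.   5.8 -0.1] 29.68
```

```bash
cat > turn.py <<'E'
from h import *
from cell import ctrl,status
def turn(total,step=.25):
    j=np.array(status.get_joint_pos())
    for i in range(int(round(total/step))):
        j[5]+=step;ctrl.move_joints(j.tolist());m=[]
        for k in range(8):m.append(status.get_ft_torque()[2]);ctrl.dwell(.04)
        print(round(float(status.get_joint_pos()[5]),3),round(np.mean(m),3),round(np.std(m)/8**.5,3),np.round(status.get_ft_force(),1),round(status.get_time_s(),2))
E
python3 -c "
from turn import *
turn(1.5,.5)"
```

```text
-0.092 0.235 0.008 [ 2.2  6.1 -0.6] 30.55
0.408 0.242 0.014 [ 2.5  4.2 -0.6] 31.43
0.906 0.267 0.01 [ 3.6  4.1 -2. ] 32.32
```

```bash
python3 -c "
from turn import *
turn(.3,.3)
m=[]
for k in range(30):m.append(status.get_ft_torque()[2]);ctrl.dwell(.04)
print(np.mean(m),np.std(m))"
```

```text
1.204 0.258 0.008 [ 3.3  3.  -3. ] 33.03
0.25868049948027555 0.030456681810749744
```

```bash
python3 - <<'E'
from h import *
from cell import ctrl,status,viewer
ctrl.gripper_to(1.0);ctrl.dwell(.2);ctrl.move_l([550.5,-76,345],speed=120)
p=status.get_tool_pos();j=np.array(status.get_joint_pos());j[0]-=.5;ctrl.move_joints(j.tolist())
s=viewer.capture("scene");t=viewer.capture("top");print(status.get_time_s())
a=cv2.resize(s["pixels"][150:270,200:320,::-1],(400,400),interpolation=cv2.INTER_CUBIC)
c=cv2.resize(t["pixels"][155:245,215:305,::-1],(400,400),interpolation=cv2.INTER_CUBIC)
cv2.imwrite("pics/p5.png",cv2.hconcat([a,c]))
E
```

```text
37.8083
```

View pics/p5.png

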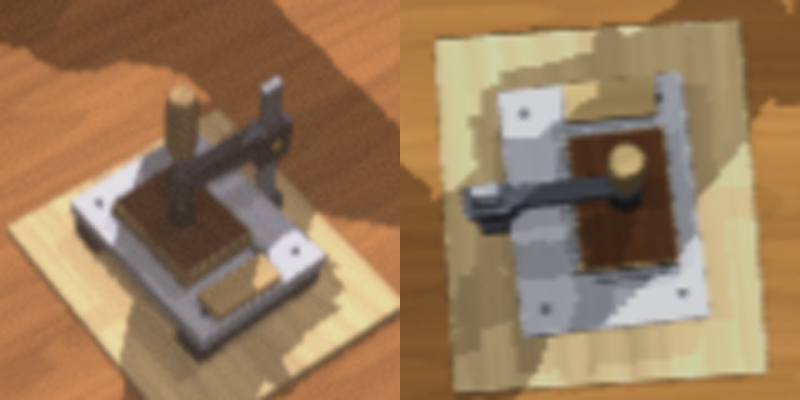

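The plate corners (top crop 500,92 and 678,72), the case and the offcut stand where they were. The foot bears on the case and the robot is clear.

```bash
python3 -c "
from cell import job
print(job.hand_in())"
```

```text
the job is handed in; nothing more can be done
None
```

The jaw held at 21 N on two pushes, which I took as bound. I turned the screw about 3.8 rad to roughly 0.26 N m (about 65 N by the given formula, not measured at the foot), let go and handed in at about 38 s, with plate, case and offcut unmoved in the last pictures; the other bystanders were not rechecked.

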